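# Rake toy blocks level in a sprung display bin

### The arm

A 7-joint arm with a two-finger parallel gripper is mounted at the origin on the work surface. World frame = base frame: x ahead of the robot, y to its left, z up, the work surface at z = 0. Lengths are in m, angles in rad, forces in N, time in s.
With the tool pointing down it reaches from about 0.4 to 0.875 m from the base axis. Payload 19.3 kg.
Tool frame: the origin (TCP) lies at the very end of the fingers, on their centre line; the grasp point (between the pads) lies 19 mm behind it; z points along the fingers, y is the line along which they close (so a half turn about z gives the same grasp; the last joint's range is limited). The gripper opens to 85 mm and grips with 20 to 120 N. Pads are 22 mm wide; open, the fingers measure 114 mm over their backs; the gripper's body (76 mm by 85 mm) begins 54 mm behind the grasp point. The pads swing forward as they close: fully open they stand 13 mm farther back than shut.
Start: joints at [1.253, 0.521, -0.036, 1.599, 0.021, 1.021, -0.113], TCP at [0.153, -0.606, 0.231] pointing down, gripper open.
Joint ranges: [-2.91, 2.91], [-0.3, 2.13], [-1.5, 1.42], [0.17, 2.43], [-1.26, 4.41], [0.16, 1.93], [-2.52, 2.52]. Speed limits (rad/s): [1.89, 1.89, 2.39, 2.39, 3.01, 3.01, 3.01].

### API

Orientations are given as [roll, pitch, yaw] about the fixed x, y, z axes, in that order (R = Rz(yaw) Ry(pitch) Rx(roll)).
In Python, from workcell import bot gives the robot as it stands.
- The arm moves only by the shell command python3 -m crank 'ROWS' [FORCE]. ROWS is a JSON object of lists of equal length, an entry for each row: "travel": the shift along the world's x, y, z in cm, a list of three; "turn": the turn, a rotation vector about the world's x, y, z in degrees, a list of three; "gripper": the closure, from 0 (fully open) to 1 (shut). A call has exactly 5 rows; each row is the pose to reach, as a shift and turn from the pose commanded when the call began; what a row does not reach only later rows make up. A row lasts 1/10 s, in which the tool goes at most 50 mm and 8.59 degrees, less where a joint would pass 70% of its speed; a pose out of reach is approached as far as the arm can. A call with a gripper value outside its range is refused whole. The fingers move at their own pace and stop on an object; FORCE is the grip in N (left out, the last holds). Time passes only in rows, so rows that repeat a pose let the fingers close, or fill a call up. It gives the time, the measured TCP pose, the force, the opening and the grip force at its end, in the units of the state.
- bot.observe(): the state, without advancing time (a new reading comes with each control period).
- bot.grab_frame(name): name is "scene" or "top" or "wrist"; returns a dict with "pixels" (384x512x3 uint8, red, green, blue), "fx", "fy", "cx", "cy" (pixels), "extrinsics" (4x4, takes a point from world to camera coordinates). Camera axes: x right, y down, z forward; pixel columns grow to the right and rows downward; lengths in m; the calibration is good to about 2 mm. A picture is of the moment at which its call begins. There is no depth.
- bot.job_done(): hands the job in; it is judged then, once.
The state is a dict: "clock": time; "qpos": joint angles; "qd": joint speeds; "joint_efforts": joint torques, N m; "position": TCP position; "tool_rot": TCP orientation; "force": force on the tool from outside, world axes, zero at the start; "moment": the same for the moment, N m; "grip_width": finger opening in m; "finger_force": force on a finger pad.
Only numpy, scipy, OpenCV 4.12 (cv2) and the standard library are available. Lean on these libraries where they do the work, as an engineer would, in place of code of your own. Each camera call takes 0.05 s, during which the arm holds its last target. There are 200 camera calls.

### The job

The chunky blocks in the red display bin are heaped two high at one end. Take the hand rake from its holder and, drawing its teeth along lightly pressed against the bin's springy floor (some 3 to 8 N, never hard), rake the blocks out into an even single layer: at least two blocks in each of the three painted bands and none lying on another. Then hang the rake back in its holder, collar down on the rim; move the blocks only with the rake, keep them all in the bin and leave the other toys alone.

Things in the scene. Friction and masses are not known exactly. Their poses are not given: they have to be found in the camera images.
- bin: Fixed red open display bin on the counter. Inside 120 mm (its x) by 270 mm (its y), walls 8 mm, rim 78 mm above the origin (centre of its underside, z up). Its floor has three painted bands of 90 mm along y: yellow (y -135 to -45 mm), white (-45 to 45), blue (45 to 135). Blocks start heaped two high and two by two towards blue, some 30 mm free between heap and +y end wall.
- bin_mid (a point): Point fixed to the bin's walls, over the middle, 42 mm above its underside. The bin's floor is a level sprung board: it sinks straight down when pressed, 8 N per mm, and comes back. Before the rake presses, its top lies 1 to 8 mm below this point, different each time: find it by touch. Over 13 N of rake on bin is too hard.
- rake: Green hand rake, wooden upright handle, 180 g, hanging loose in the holder by its collar. Origin on the handle's axis, 62 mm under the collar's underside; z up. The head with its teeth slides for depth, set stiffly: teeth tips lie 0 to 30 mm below the origin, different each time and hidden in the holder. Collar 136 (x) x 18 x 6 mm; handle 36 (x) by 20 mm (y), z 68 to 144 mm.
- rake_grip (a point): Point on the rake handle's axis to grip, 112 mm above the rake's origin; the handle is 20 mm thick along the rake's y. The head bar is 96 (x) by 12 mm (y), 14 mm high; under it five teeth 42 mm long, 8 mm thick (y), in one row 94 mm wide (x), gaps 11 mm: blocks do not pass between them.
- holder: Fixed grey open-topped holder for the rake: slot inside 112 mm (x) by 26 mm (y), walls 5 mm, rim 102 mm above the origin (centre of its underside, on the counter); flat foot 150 x 80 x 5 mm. A rake put away hangs teeth down in the slot, its collar resting on the rim, its x along the holder's x (either way round), so the rake's origin is then 40 mm above the holder's.
- car: Toy car, 85 mm long, 45 mm high, blue and white; origin at its underside. A bystander.
- jar: Orange jar with yellow cap, 60 mm across, 85 mm high; origin at its underside. A bystander.
- stacker: Ring stacking toy, 80 mm across, about 100 mm high; origin at its underside. A bystander.
- block0: Chunky red toy block, 34 x 34 x 26 mm (26 is its z), 30 g; origin at its centre.
- block1: Chunky yellow toy block, 34 x 34 x 26 mm (26 is its z), 30 g; origin at its centre.
- block2: Chunky green toy block, 34 x 34 x 26 mm (26 is its z), 30 g; origin at its centre.
- block3: Chunky blue toy block, 34 x 34 x 26 mm (26 is its z), 30 g; origin at its centre.
- block4: Chunky orange toy block, 34 x 34 x 26 mm (26 is its z), 30 g; origin at its centre.
- block5: Chunky brick red toy block, 34 x 34 x 26 mm (26 is its z), 30 g; origin at its centre.
- block6: Chunky dark green toy block, 34 x 34 x 26 mm (26 is its z), 30 g; origin at its centre.
- block7: Chunky pale blue toy block, 34 x 34 x 26 mm (26 is its z), 30 g; origin at its centre.
Things that resemble listed ones, but are neither listed nor needed, are in the scene too. There is more than one size of the holder; the job needs the larger.

How it is judged:
By the outcome, as a careful person would: the job done as asked, in the order asked, and still so for the second after the job is handed in, with the robot touching nothing.
It also fails if it takes over 72 s, if anything falls off the work surface, if the arm or the gripper's body presses on something with over 40 N, if the wrist force passes 120 N, or if a joint passes its speed limit or range.

## Working session

There is one attempt and no reset: what is moved stays moved. The work goes in short steps, Python scripts to look and compute and a shell command to move; the robot and the scene stay as the last step left them, time stands still between calls to the robot, and variables do not carry over. Pictures are saved under pics/ and viewed, at most 10 in all, crops included, and the job is handed in when it is done.

```bash
mkdir -p pics; ls
python3 - <<'E'
from workcell import bot
import cv2, numpy as np
ims=[]
for n in ("scene","top"):
    f=bot.grab_frame(n); cv2.imwrite(f"pics/{n}0.png",f["pixels"][:,:,::-1])
    print(n,f["fx"],f["fy"],f["cx"],f["cy"],np.round(f["extrinsics"],4).tolist())
print(bot.observe())
E
```

```text
pics
scene 461.50733674717026 461.50733674717026 253.21347980666573 191.03268666053643 [[-0.8005, 0.5992, 0.0079, 0.526], [0.3356, 0.4592, -0.8225, -0.028], [-0.4965, -0.6557, -0.5688, 1.5721], [0.0, 0.0, 0.0, 1.0]]
top 443.99030100135775 443.99030100135775 255.0777650600591 193.141698338794 [[0.009, -0.9996, 0.0256, -0.139], [-0.9883, -0.0127, -0.1523, 0.5448], [0.1526, -0.0239, -0.988, 1.0699], [0.0, 0.0, 0.0, 1.0]]
{'clock': 0.1, 'qpos': array([ 1.25279082,  0.52196348, -0.03630146,  1.5999232 ,  0.02117716,
        1.02111421, -0.11279507]), 'qd': array([-0.0002364 , -0.00027586, -0.0011504 ,  0.00033631, -0.00112449,
        0.00258307,  0.00088782]), 'joint_efforts': array([ 3.93066337e-03, -9.28478909e+01,  1.98386461e+00, -3.70526826e+01,
        1.80677127e-02,  5.29766708e-03,  6.77659750e-05]), 'position': array([ 0.15318495, -0.60563272,  0.23078788]), 'tool_rot': array([-3.14057058e+00,  6.50073208e-05,  2.47764531e-01]), 'force': array([ 0.3960518 ,  0.13817725, -0.66438684]), 'moment': array([-0.00939127, -0.06815584, -0.03047391]), 'finger_force': 0.0, 'grip_width': 0.08527742140285519}
```

View pics/scene0.png

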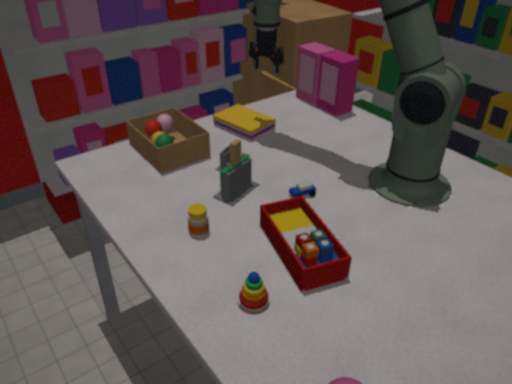

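View pics/top0.png

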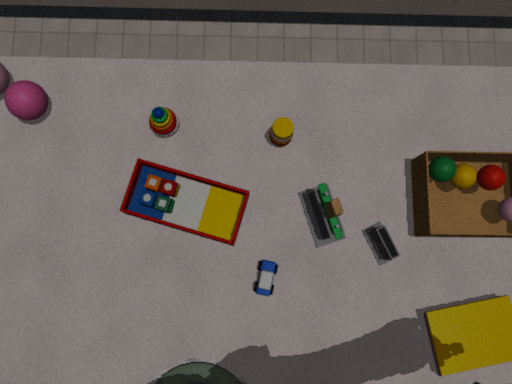

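The scene view shows the bin at about (303,243) and the rake in its holder at (236,172). In the top view the bin has corners (140,160), (249,190), (234,244) and (122,211), with its blue end at the left.

There are two holder candidates in the top view: (322,215), which is larger and holds the green rake, and (381,243), which is smaller and empty. The first fits, and I'll confirm it with a crop.

```bash
cat > h.py <<'E'
import cv2, numpy as np
from workcell import bot
def cast(f,uv,z):
    uv=np.atleast_2d(np.asarray(uv,float)); E=f["extrinsics"]; R,t=E[:3,:3],E[:3,3]
    c=-R.T@t; d=np.c_[(uv[:,0]-f["cx"])/f["fx"],(uv[:,1]-f["cy"])/f["fy"],np.ones(len(uv))]@R
    return c+d*((z-c[2])/d[:,2])[:,None]
def mask(f,lo,hi,roi=None):
    h=cv2.cvtColor(f["pixels"],cv2.COLOR_RGB2HSV); lo,hi=np.array(lo),np.array(hi)
    m=cv2.inRange(h,lo,hi) if lo[0]<=hi[0] else cv2.inRange(h,np.array([0,*lo[1:]]),hi)|cv2.inRange(h,lo,np.array([179,*hi[1:]]))
    if roi:
        k=np.zeros_like(m); x0,y0,x1,y1=roi; k[y0:y1,x0:x1]=255; m&=k
    return m
def biggest(m):
    c,_=cv2.findContours(m,cv2.RETR_EXTERNAL,cv2.CHAIN_APPROX_NONE); return max(c,key=cv2.contourArea)[:,0]
def rect(P):
    (c,s,a)=cv2.minAreaRect((P[:,:2]*1000).astype(np.float32)); return np.round(c,1),np.round(s,1),round(a,2)
E
python3 - <<'E'
from h import *
f=bot.grab_frame("top"); 
m=mask(f,[170,120,40],[8,255,255],(110,150,260,255)); print("bin rim", rect(cast(f,biggest(cv2.morphologyEx(m,cv2.MORPH_CLOSE,np.ones((5,5)))),.078)))
m=mask(f,[20,120,40],[35,255,255],(110,150,260,255)); print("yellow floor", rect(cast(f,biggest(m),.038)))
m=mask(f,[40,90,40],[85,255,255],(290,170,360,260)); p=cv2.findNonZero(m)[:,0]; print("collar",len(p),rect(cast(f,p,.108)))
for n,roi in (("big",(290,170,360,260)),("small",(350,210,410,275))):
    m=mask(f,[0,0,0],[179,90,75],roi); print(n,rect(cast(f,biggest(m),.102)))
a=cv2.resize(f["pixels"][170:270,110:260],None,fx=4,fy=4,interpolation=2)[:,:,::-1]
b=cv2.resize(f["pixels"][165:275,285:415],None,fx=5,fy=5,interpolation=2)[:,:,::-1]
cv2.imwrite("pics/holder.png",b)
E
```

```text
bin rim (array([519.9,  37.6]), array([285.7, 136.1]), 74.04)
yellow floor (array([497.8, -47.4]), array([ 87.2, 119.7]), 73.98)
collar 312 (array([ 496.9, -305.8]), array([134.5,  23.7]), 17.99)
big (array([ 490.5, -278.5]), array([125.3,  45.8]), 18.04)
small (array([ 423.4, -427.7]), array([88.9, 52.4]), 27.36)
```

View pics/holder.png

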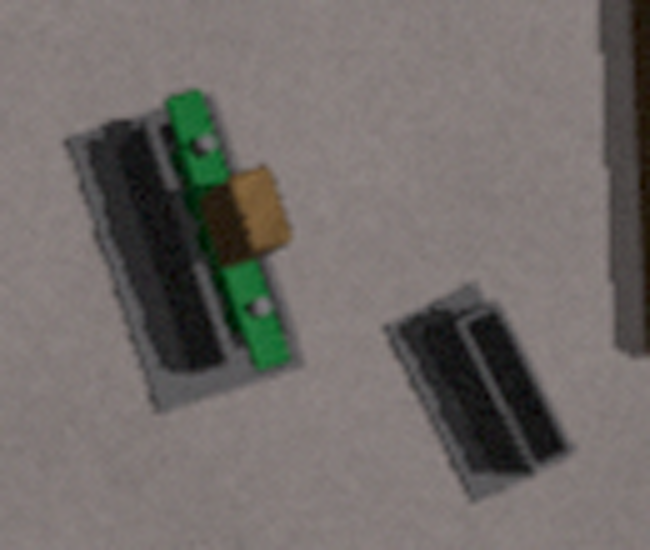

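The crop confirms it: the left holder (crop (190,240)) is the longer one, about 125 mm against 89 mm for the small one at (480,390). It carries the green collar and wooden handle. Next I'll measure the handle top, collar, heap and bystanders.

Run:
```python
from h import *
f=bot.grab_frame("top"); s=bot.grab_frame("scene")
hsv=cv2.cvtColor(f["pixels"],cv2.COLOR_RGB2HSV); print(hsv[206,337],hsv[210,329],hsv[230,336])
for v in (90,110,130):
    m=mask(f,[8,70,v],[25,255,255],(310,185,360,235)); c=biggest(m);print("handle top",v,len(c),rect(cast(f,c,.184)))
m=mask(f,[40,90,100],[85,255,255],(290,170,360,260)); p=cv2.findNonZero(m)[:,0]; print("collar bright",rect(cast(f,p,.108)))
# block tops : white/pale centres? saturated colours in heap region, heap top z ~.09
B=np.array([.5199,.0376]);a=np.radians(-16);R=np.array([[np.cos(a),-np.sin(a)],[np.sin(a),np.cos(a)]])
for n,lo,hi in (("orange",[9,150,90],[17,255,255]),("red",[172,150,60],[6,255,255]),("green",[60,90,50],[90,255,255]),("blue",[98,90,50],[118,255,255])):
    m=mask(f,lo,hi,(132,170,185,216)); c=biggest(m);(ctr,_,_)=cv2.minAreaRect(c.astype(np.float32))
    w=cast(f,[ctr],.09)[0]; print(n,np.round(ctr),cv2.contourArea(c),np.round((w[:2]-B)@R*1000),rect(cast(f,c,.09))[1:])
a=cv2.resize(f["pixels"][150:255,110:260],None,fx=5,fy=5,interpolation=2)[:480,:,::-1]
b=cv2.resize(s["pixels"][190:290,250:355],None,fx=5,fy=5,interpolation=2)[:,:,::-1]
cv2.imwrite("pics/bin.png",cv2.resize(np.hstack([a[:480],b[:480]]),(800,300)))
```

```text
[ 17 139 119] [ 14 137  39] [ 69 184 112]
handle top 90 39 (array([ 498.4, -308.9]), array([34.3, 17.6]), 17.39)
handle top 110 33 (array([ 499.4, -309.5]), array([30.1, 17. ]), 20.95)
handle top 130 2 (array([ 506.1, -300.6]), array([2.2, 0. ]), 178.97)
collar bright (array([ 497.9, -309.6]), array([132.6,  15.2]), 17.65)
orange [153. 182.] 152.5 [20. 85.] (array([31.9, 31.2]), 72.17)
red [167. 187.] 162.5 [20. 48.] (array([35.1, 32.2]), 76.32)
green [162. 203.] 148.5 [-21.  48.] (array([31.1, 31.7]), 74.67)
blue [152. 192.] 797.0 [-3. 80.] (array([ 83.3, 110.9]), 73.9)
```

View pics/bin.png

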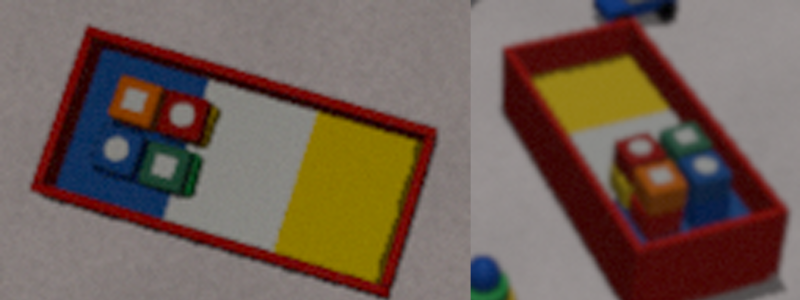

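The heap is two by two: tops at bin coordinates x ±20, y 48 and 85, with nothing in the white or yellow bands. The handle is at (0.4985, -0.309) with yaw 17.7°, and the bin is at (0.520, 0.038) with yaw -16°. I'll move over the handle.

```bash
python3 -m crank '{"travel":[[3.5,3,0],[7,6,0],[10.5,9,0],[14,12,0],[17.5,15,0]],"turn":[[0,0,0.5],[0,0,1],[0,0,2],[0,0,3],[0,0,3.5]],"gripper":[0,0,0,0,0]}' 80
python3 -m crank '{"travel":[[3.5,3,0],[7,6,0],[10.5,9,0],[14,12,0],[17.0,14.6,0]],"turn":[[0,0,0],[0,0,0],[0,0,0],[0,0,0],[0,0,0]],"gripper":[0,0,0,0,0]}'
python3 -m crank '{"travel":[[0,0,0],[0,0,0],[0,0,0],[0,0,0],[0,0,0]],"turn":[[0,0,0],[0,0,0],[0,0,0],[0,0,0],[0,0,0]],"gripper":[0,0,0,0,0]}'
python3 -c "
from h import *
f=bot.grab_frame('wrist'); cv2.imwrite('pics/w1.png',f['pixels'][:,:,::-1])
m=mask(f,[8,70,90],[25,255,255]); c=biggest(m); print(rect(cast(f,c,.184)), len(c))"
```

```text
clock: 0.75
position: [0.3294, -0.4545, 0.2314]
tool_rot: [3.141, -0.0, 0.309]
force: [0.3, 0.5, 0.7]
grip_width: 0.0855
finger_force: 0.0
clock: 1.25
position: [0.4999, -0.3079, 0.2313]
tool_rot: [-3.141, -0.0, 0.31]
force: [-0.3, -0.3, -0.1]
grip_width: 0.0852
finger_force: 0.0
clock: 1.75
position: [0.4977, -0.3107, 0.2314]
tool_rot: [3.141, 0.0, 0.307]
force: [0.6, -0.1, -1.1]
grip_width: 0.0851
finger_force: 0.0
(array([ 524.9, -152. ]), array([28.6, 64.4]), 73.74) 271
```

```bash
python3 -m crank '{"travel":[[0.1,0.15,-2],[0.1,0.15,-4],[0.1,0.15,-6],[0.1,0.15,-8],[0.1,0.15,-9.8]],"turn":[[0,0,0],[0,0,0],[0,0,0],[0,0,0],[0,0,0]],"gripper":[0,0,0,0,0]}'
python3 -m crank '{"travel":[[0,0,0],[0,0,0],[0,0,0],[0,0,0],[0,0,0]],"turn":[[0,0,0],[0,0,0],[0,0,0],[0,0,0],[0,0,0]],"gripper":[0.5,0.9,1,1,1]}' 80
python3 -m crank '{"travel":[[0,0,0],[0,0,0],[0,0,0],[0,0,0],[0,0,0]],"turn":[[0,0,0],[0,0,0],[0,0,0],[0,0,0],[0,0,0]],"gripper":[1,1,1,1,1]}'
```

```text
clock: 2.3
position: [0.4989, -0.3087, 0.1324]
tool_rot: [-3.141, 0.0, 0.308]
force: [-0.4, -0.3, 0.5]
grip_width: 0.0856
finger_force: 0.0
clock: 2.8
position: [0.4996, -0.3086, 0.1342]
tool_rot: [3.141, -0.001, 0.309]
force: [-1.3, -0.2, 7.3]
grip_width: 0.019
finger_force: 77.4
clock: 3.3
position: [0.4996, -0.3086, 0.1342]
tool_rot: [3.141, -0.001, 0.309]
force: [-1.6, 1.2, 6.5]
grip_width: 0.0191
finger_force: 77.5
```

```bash
python3 -m crank '{"travel":[[0,0,0.5],[0,0,1.5],[0,0,3],[0,0,5],[0,0,7]],"turn":[[0,0,0],[0,0,0],[0,0,0],[0,0,0],[0,0,0]],"gripper":[1,1,1,1,1]}' 100
python3 -m crank '{"travel":[[0,0,2],[0,0,4],[0,0,6],[0,0,6],[0,0,6]],"turn":[[0,0,0],[0,0,0],[0,0,0],[0,0,0],[0,0,0]],"gripper":[1,1,1,1,1]}'
python3 -c "
from h import *
f=bot.grab_frame('scene'); cv2.imwrite('pics/s2.png',cv2.resize(f['pixels'][70:230,180:310],None,fx=3.7,fy=3.7,interpolation=2)[:,:,::-1])
E=f['extrinsics']
for d in (0,.015,.03):
  p=E[:3,:3]@np.array([.4996,-.3086,.2642-.093-d])+E[:3,3]; print(d,f['fx']*p[0]/p[2]+f['cx'],f['fy']*p[1]/p[2]+f['cy'])
print(bot.observe()['force'])"
```

```text
clock: 3.8
position: [0.4992, -0.3084, 0.2047]
tool_rot: [3.142, -0.0, 0.309]
force: [-0.1, -0.4, -2.5]
grip_width: 0.0188
finger_force: 97.4
clock: 4.3
position: [0.4992, -0.3084, 0.2636]
tool_rot: [3.141, -0.0, 0.309]
force: [-0.0, 0.4, -2.1]
grip_width: 0.0191
finger_force: 97.6
0 234.63368785475828 144.8843238085482
0.015 234.70574163707846 149.118831315573
0.03 234.7769452474979 153.3033753206129
[-0.08413292  0.611766   -1.24225204]
```

View pics/s2.png

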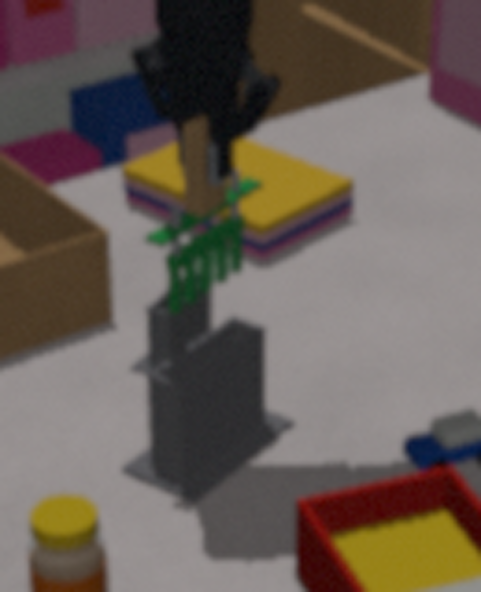

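The teeth tips show at crop (178,308) to (236,270), so they lie about 15 mm below the origin. The rake is held upright with its collar clear. Moving over the yellow band next.

```bash
cat > chk.py <<'E'
import sys
from workcell import bot
o=bot.observe(); F=o["force"]; print("chk",o["clock"],o["position"].round(4),F.round(1)); sys.exit(F[2]>float(sys.argv[1]))
E
python3 -m crank '{"travel":[[0.1,4,0],[0.1,8,0],[0.2,12,0],[0.2,16,0],[0.3,20,0]],"turn":[[0,0,-4],[0,0,-10],[0,0,-17],[0,0,-24],[0,0,-31]],"gripper":[1,1,1,1,1]}'
python3 -m crank '{"travel":[[0.1,3,0],[0.1,6,0],[0.1,8,0],[0.1,8.8,0],[0.1,8.8,0]],"turn":[[0,0,-1.5],[0,0,-2.7],[0,0,-2.7],[0,0,-2.7],[0,0,-2.7]],"gripper":[1,1,1,1,1]}'
python3 -m crank '{"travel":[[0,0,-3],[0,0,-6],[0,0,-8],[0,0,-9.4],[0,0,-9.4]],"turn":[[0,0,0],[0,0,0],[0,0,0],[0,0,0],[0,0,0]],"gripper":[1,1,1,1,1]}'
python3 -m crank '{"travel":[[0,0,0],[0,0,0],[0,0,0],[0,0,0],[0,0,0]],"turn":[[0,0,0],[0,0,0],[0,0,0],[0,0,0],[0,0,0]],"gripper":[1,1,1,1,1]}'
python3 chk.py 3; python3 chk.py 3; python3 chk.py 3
```

```text
clock: 4.85
position: [0.5015, -0.1068, 0.2625]
tool_rot: [3.141, 0.001, -0.237]
force: [0.6, -0.1, -1.4]
grip_width: 0.0189
finger_force: 98.1
clock: 5.35
position: [0.503, -0.0198, 0.2628]
tool_rot: [3.141, 0.001, -0.278]
force: [-0.6, -0.5, -2.2]
grip_width: 0.0189
finger_force: 98.3
clock: 5.85
position: [0.5022, -0.0219, 0.1675]
tool_rot: [3.14, 0.003, -0.281]
force: [0.0, 0.1, -1.3]
grip_width: 0.0189
finger_force: 98.3
clock: 6.35
position: [0.5034, -0.0204, 0.1696]
tool_rot: [-3.141, -0.001, -0.279]
force: [1.2, -0.8, -1.2]
grip_width: 0.0183
finger_force: 98.3
chk 6.35 [ 0.5034 -0.0204  0.1696] [ 1.2 -0.8 -1.2]
chk 6.35 [ 0.5034 -0.0204  0.1696] [ 1.2 -0.8 -1.2]
chk 6.35 [ 0.5034 -0.0204  0.1696] [ 1.2 -0.8 -1.2]False
False
False
```

```bash
python3 -m crank '{"travel":[[0,0,-0.3],[0,0,-0.6],[0,0,-0.9],[0,0,-1.1],[0,0,-1.2]],"turn":[[0,0,0],[0,0,0],[0,0,0],[0,0,0],[0,0,0]],"gripper":[1,1,1,1,1]}' >/dev/null; python3 chk.py 1 && \
python3 -m crank '{"travel":[[0,0,-0.02],[0,0,-0.04],[0,0,-0.06],[0,0,-0.08],[0,0,-0.1]],"turn":[[0,0,0],[0,0,0],[0,0,0],[0,0,0],[0,0,0]],"gripper":[1,1,1,1,1]}' >/dev/null && python3 chk.py 1 && \
python3 -m crank '{"travel":[[0,0,-0.02],[0,0,-0.04],[0,0,-0.06],[0,0,-0.08],[0,0,-0.1]],"turn":[[0,0,0],[0,0,0],[0,0,0],[0,0,0],[0,0,0]],"gripper":[1,1,1,1,1]}' >/dev/null && python3 chk.py 1 && \
python3 -m crank '{"travel":[[0,0,-0.02],[0,0,-0.04],[0,0,-0.06],[0,0,-0.08],[0,0,-0.1]],"turn":[[0,0,0],[0,0,0],[0,0,0],[0,0,0],[0,0,0]],"gripper":[1,1,1,1,1]}' >/dev/null && python3 chk.py 1 && \
python3 -m crank '{"travel":[[0,0,-0.02],[0,0,-0.04],[0,0,-0.06],[0,0,-0.08],[0,0,-0.1]],"turn":[[0,0,0],[0,0,0],[0,0,0],[0,0,0],[0,0,0]],"gripper":[1,1,1,1,1]}' >/dev/null && python3 chk.py 1 && \
python3 -m crank '{"travel":[[0,0,-0.02],[0,0,-0.04],[0,0,-0.06],[0,0,-0.08],[0,0,-0.1]],"turn":[[0,0,0],[0,0,0],[0,0,0],[0,0,0],[0,0,0]],"gripper":[1,1,1,1,1]}' >/dev/null && python3 chk.py 1
python3 - <<'E'
from h import *
f=bot.grab_frame('scene'); o=bot.observe()
cv2.imwrite('pics/s3.png',cv2.resize(f['pixels'][130:300,220:370],None,fx=3.5,fy=3.5,interpolation=2)[:,:,::-1])
E
```

```text
chk 6.85 [ 0.5031 -0.0204  0.1569] [ 0.7  0.4 -1.6]False
```

View pics/s3.png

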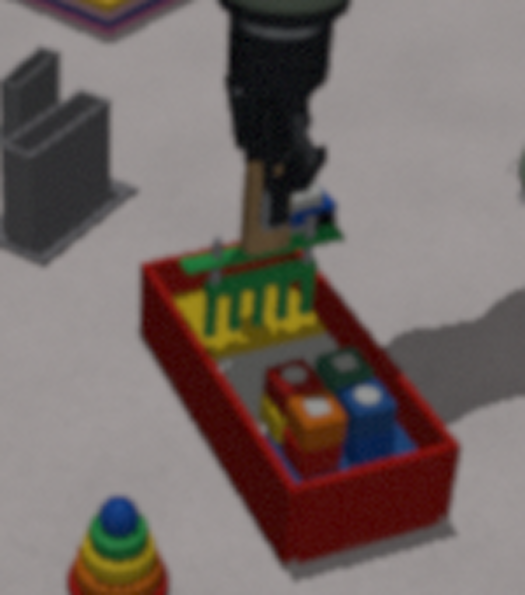

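The rake stands in the yellow band, tips around crop (210-310, 310-335), just over the floor, heap untouched. The chain stopped because of a bool exit code in my check, which I'll fix.

```bash
sed -i 's/sys.exit(F\[2\]>float(sys.argv\[1\]))/sys.exit(int(F[2]>float(sys.argv[1])))/' chk.py
python3 -m crank '{"travel":[[0,0,-0.02],[0,0,-0.04],[0,0,-0.06],[0,0,-0.08],[0,0,-0.1]],"turn":[[0,0,0],[0,0,0],[0,0,0],[0,0,0],[0,0,0]],"gripper":[1,1,1,1,1]}' >/dev/null && python3 chk.py 1 && \
python3 -m crank '{"travel":[[0,0,-0.02],[0,0,-0.04],[0,0,-0.06],[0,0,-0.08],[0,0,-0.1]],"turn":[[0,0,0],[0,0,0],[0,0,0],[0,0,0],[0,0,0]],"gripper":[1,1,1,1,1]}' >/dev/null && python3 chk.py 1 && \
python3 -m crank '{"travel":[[0,0,-0.02],[0,0,-0.04],[0,0,-0.06],[0,0,-0.08],[0,0,-0.1]],"turn":[[0,0,0],[0,0,0],[0,0,0],[0,0,0],[0,0,0]],"gripper":[1,1,1,1,1]}' >/dev/null && python3 chk.py 1 && \
python3 -m crank '{"travel":[[0,0,-0.02],[0,0,-0.04],[0,0,-0.06],[0,0,-0.08],[0,0,-0.1]],"turn":[[0,0,0],[0,0,0],[0,0,0],[0,0,0],[0,0,0]],"gripper":[1,1,1,1,1]}' >/dev/null && python3 chk.py 1 && \
python3 -m crank '{"travel":[[0,0,-0.02],[0,0,-0.04],[0,0,-0.06],[0,0,-0.08],[0,0,-0.1]],"turn":[[0,0,0],[0,0,0],[0,0,0],[0,0,0],[0,0,0]],"gripper":[1,1,1,1,1]}' >/dev/null && python3 chk.py 1 && \
python3 -m crank '{"travel":[[0,0,-0.02],[0,0,-0.04],[0,0,-0.06],[0,0,-0.08],[0,0,-0.1]],"turn":[[0,0,0],[0,0,0],[0,0,0],[0,0,0],[0,0,0]],"gripper":[1,1,1,1,1]}' >/dev/null && python3 chk.py 1 && \
python3 -m crank '{"travel":[[0,0,-0.02],[0,0,-0.04],[0,0,-0.06],[0,0,-0.08],[0,0,-0.1]],"turn":[[0,0,0],[0,0,0],[0,0,0],[0,0,0],[0,0,0]],"gripper":[1,1,1,1,1]}' >/dev/null && python3 chk.py 1 && \
python3 -m crank '{"travel":[[0,0,-0.02],[0,0,-0.04],[0,0,-0.06],[0,0,-0.08],[0,0,-0.1]],"turn":[[0,0,0],[0,0,0],[0,0,0],[0,0,0],[0,0,0]],"gripper":[1,1,1,1,1]}' >/dev/null && python3 chk.py 1 && \
python3 -m crank '{"travel":[[0,0,-0.02],[0,0,-0.04],[0,0,-0.06],[0,0,-0.08],[0,0,-0.1]],"turn":[[0,0,0],[0,0,0],[0,0,0],[0,0,0],[0,0,0]],"gripper":[1,1,1,1,1]}' >/dev/null && python3 chk.py 1 && \
python3 -m crank '{"travel":[[0,0,-0.02],[0,0,-0.04],[0,0,-0.06],[0,0,-0.08],[0,0,-0.1]],"turn":[[0,0,0],[0,0,0],[0,0,0],[0,0,0],[0,0,0]],"gripper":[1,1,1,1,1]}' >/dev/null && python3 chk.py 1
```

```text
chk 7.4 [ 0.5033 -0.0204  0.1563] [ 0.6  0.4 -1.7]
chk 7.9 [ 0.5033 -0.0204  0.1553] [ 0.3 -0.  -1.2]
chk 8.4 [ 0.5033 -0.0204  0.1543] [ 1.6  0.4 -1.9]
chk 8.9 [ 0.5033 -0.0204  0.1533] [-0.7  0.2 -2. ]
chk 9.4 [ 0.5033 -0.0204  0.1523] [ 0.6 -0.1 -1.4]
chk 9.9 [ 0.5033 -0.0204  0.1513] [ 0.2  0.6 -1.6]
chk 10.4 [ 0.5033 -0.0204  0.1503] [-1.2  0.1 -2.5]
chk 10.9 [ 0.5033 -0.0204  0.1493] [ 0.  -0.6 -0.8]
chk 11.4 [ 0.5033 -0.0204  0.1483] [ 0.4 -0.1 -2. ]
chk 11.9 [ 0.5033 -0.0204  0.1473] [-0.2 -0.7 -2.2]
```

```bash
python3 -m crank '{"travel":[[0,0,-0.02],[0,0,-0.04],[0,0,-0.06],[0,0,-0.08],[0,0,-0.1]],"turn":[[0,0,0],[0,0,0],[0,0,0],[0,0,0],[0,0,0]],"gripper":[1,1,1,1,1]}' >/dev/null && python3 chk.py 1 && \
python3 -m crank '{"travel":[[0,0,-0.02],[0,0,-0.04],[0,0,-0.06],[0,0,-0.08],[0,0,-0.1]],"turn":[[0,0,0],[0,0,0],[0,0,0],[0,0,0],[0,0,0]],"gripper":[1,1,1,1,1]}' >/dev/null && python3 chk.py 1 && \
python3 -m crank '{"travel":[[0,0,-0.02],[0,0,-0.04],[0,0,-0.06],[0,0,-0.08],[0,0,-0.1]],"turn":[[0,0,0],[0,0,0],[0,0,0],[0,0,0],[0,0,0]],"gripper":[1,1,1,1,1]}' >/dev/null && python3 chk.py 1 && \
python3 -m crank '{"travel":[[0,0,-0.02],[0,0,-0.04],[0,0,-0.06],[0,0,-0.08],[0,0,-0.1]],"turn":[[0,0,0],[0,0,0],[0,0,0],[0,0,0],[0,0,0]],"gripper":[1,1,1,1,1]}' >/dev/null && python3 chk.py 1 && \
python3 -m crank '{"travel":[[0,0,-0.02],[0,0,-0.04],[0,0,-0.06],[0,0,-0.08],[0,0,-0.1]],"turn":[[0,0,0],[0,0,0],[0,0,0],[0,0,0],[0,0,0]],"gripper":[1,1,1,1,1]}' >/dev/null && python3 chk.py 1 && \
python3 -m crank '{"travel":[[0,0,-0.02],[0,0,-0.04],[0,0,-0.06],[0,0,-0.08],[0,0,-0.1]],"turn":[[0,0,0],[0,0,0],[0,0,0],[0,0,0],[0,0,0]],"gripper":[1,1,1,1,1]}' >/dev/null && python3 chk.py 1 && \
python3 -m crank '{"travel":[[0,0,-0.02],[0,0,-0.04],[0,0,-0.06],[0,0,-0.08],[0,0,-0.1]],"turn":[[0,0,0],[0,0,0],[0,0,0],[0,0,0],[0,0,0]],"gripper":[1,1,1,1,1]}' >/dev/null && python3 chk.py 1 && \
python3 -m crank '{"travel":[[0,0,-0.02],[0,0,-0.04],[0,0,-0.06],[0,0,-0.08],[0,0,-0.1]],"turn":[[0,0,0],[0,0,0],[0,0,0],[0,0,0],[0,0,0]],"gripper":[1,1,1,1,1]}' >/dev/null && python3 chk.py 1
```

```text
chk 12.4 [ 0.5033 -0.0204  0.1463] [-0.3 -0.2 -1.9]
chk 12.9 [ 0.5033 -0.0204  0.1453] [-0.4  0.5 -0.7]
chk 13.4 [ 0.5033 -0.0204  0.1444] [-2.3  0.2  6.7]
```

Floor contact is at TCP z≈0.1454 and the spring rate shows as expected. Next I go over the heap and down behind it with tips about 31 mm above the floor, to draw off the top layer first.

```bash
python3 -m crank '{"travel":[[0,0,2],[0,0,5],[0,0,7],[0,0,7],[0,0,7]],"turn":[[0,0,0],[0,0,0],[0,0,0],[0,0,0],[0,0,0]],"gripper":[1,1,1,1,1]}' >/dev/null; python3 chk.py 1
python3 -m crank '{"travel":[[1.1,4,0],[2.3,8,0],[3.4,12,0],[4.6,16,0],[4.9,17.1,0]],"turn":[[0,0,0],[0,0,0],[0,0,0],[0,0,0],[0,0,0]],"gripper":[1,1,1,1,1]}' >/dev/null; python3 chk.py 1
python3 -m crank '{"travel":[[0,0,0],[0,0,0],[0,0,-1],[0,0,-2.5],[0,0,-3.8]],"turn":[[0,0,0],[0,0,0],[0,0,0],[0,0,0],[0,0,0]],"gripper":[1,1,1,1,1]}' >/dev/null; python3 chk.py 1 &&
python3 -m crank '{"travel":[[-0.2,-0.8,0],[-0.4,-1.5,0],[-0.6,-2.3,0],[-0.9,-3.1,0],[-1.1,-3.8,0]],"turn":[[0,0,0],[0,0,0],[0,0,0],[0,0,0],[0,0,0]],"gripper":[1,1,1,1,1]}' >/dev/null; python3 chk.py 4
python3 - <<'E'
from h import *
f=bot.grab_frame('scene')
cv2.imwrite('pics/s4.png',cv2.resize(f['pixels'][130:300,220:370],None,fx=3.5,fy=3.5,interpolation=2)[:,:,::-1])
E
```

```text
chk 13.9 [ 0.5031 -0.0204  0.2139] [ 0.2 -0.1 -2.2]
chk 14.4 [0.552  0.1554 0.2126] [ 0.1 -0.6 -1.8]
chk 14.9 [0.552  0.1492 0.175 ] [ 0.1 -0.2 -3. ]
chk 15.4 [0.5412 0.1117 0.1768] [ 0.9  0.4 -0.9]
```

View pics/s4.png

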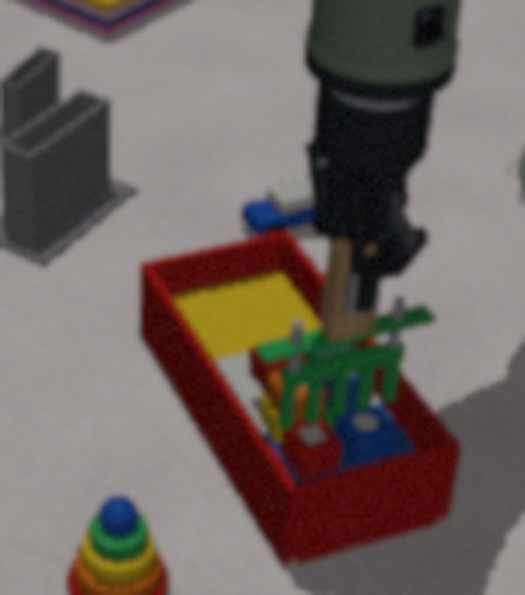

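The top layer slides ahead of the teeth (crop (340,400)) and the rear bottom pair at (312,445) and (365,430) stays put. I'll continue.

```bash
python3 -m crank '{"travel":[[-0.1,-0.5,0],[-0.3,-1,0],[-0.4,-1.5,0],[-0.6,-2,0],[-0.7,-2.5,0]],"turn":[[0,0,0],[0,0,0],[0,0,0],[0,0,0],[0,0,0]],"gripper":[1,1,1,1,1]}' >/dev/null; python3 chk.py 4
python3 -m crank '{"travel":[[-0.1,-0.5,0],[-0.3,-1,0],[-0.4,-1.5,0],[-0.6,-2,0],[-0.7,-2.5,0]],"turn":[[0,0,0],[0,0,0],[0,0,0],[0,0,0],[0,0,0]],"gripper":[1,1,1,1,1]}' >/dev/null; python3 chk.py 4
python3 - <<'E'
from h import *
f=bot.grab_frame('scene');g=bot.grab_frame('top')
a=cv2.resize(f['pixels'][170:300,240:360],(400,433),interpolation=2)
b=cv2.resize(g['pixels'][150:260,110:255],(400,303),interpolation=2)
c=np.zeros((433,800,3),np.uint8);c[:,:400]=a;c[:303,400:]=b
cv2.imwrite('pics/s5.png',cv2.convertScaleAbs(c[:,:,::-1],alpha=1.4))
E
```

```text
chk 15.95 [0.5341 0.0872 0.1763] [-0.6  0.6 -1.3]
chk 16.45 [0.527  0.0621 0.1763] [-0.2  0.2 -1.4]
```

View pics/s5.png

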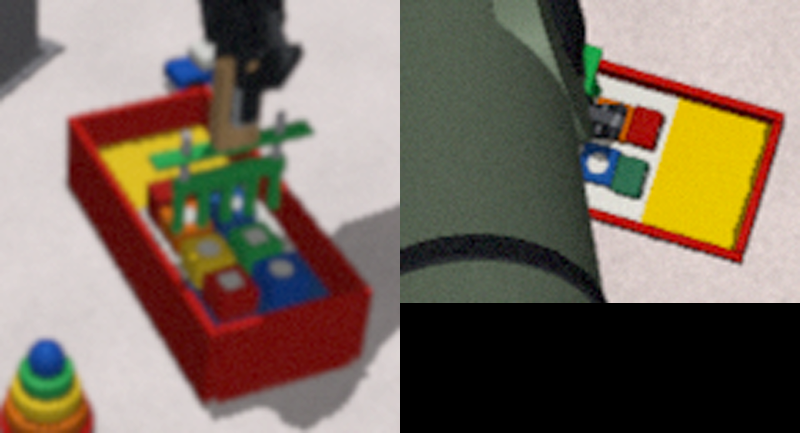

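Red and green have dropped off the front and lie on their sides on the floor (right panel (645,128) and (630,175)). Orange and blue are just ahead of the teeth, and the bottom four stay in place. Now I ease forward and lower with checks just ahead of the bottom row.

```bash
python3 -m crank '{"travel":[[-0.05,-0.2,0],[-0.1,-0.4,0],[-0.15,-0.6,0],[-0.2,-0.7,0],[-0.2,-0.7,0]],"turn":[[0,0,0],[0,0,0],[0,0,0],[0,0,0],[0,0,0]],"gripper":[1,1,1,1,1]}' >/dev/null; python3 chk.py 1 && 
python3 -m crank '{"travel":[[0,0,-0.1],[0,0,-0.2],[0,0,-0.3],[0,0,-0.4],[0,0,-0.5]],"turn":[[0,0,0],[0,0,0],[0,0,0],[0,0,0],[0,0,0]],"gripper":[1,1,1,1,1]}' >/dev/null; python3 chk.py 1 && 
python3 -m crank '{"travel":[[0,0,-0.1],[0,0,-0.2],[0,0,-0.3],[0,0,-0.4],[0,0,-0.5]],"turn":[[0,0,0],[0,0,0],[0,0,0],[0,0,0],[0,0,0]],"gripper":[1,1,1,1,1]}' >/dev/null; python3 chk.py 1 && 
python3 -m crank '{"travel":[[0,0,-0.1],[0,0,-0.2],[0,0,-0.3],[0,0,-0.4],[0,0,-0.5]],"turn":[[0,0,0],[0,0,0],[0,0,0],[0,0,0],[0,0,0]],"gripper":[1,1,1,1,1]}' >/dev/null; python3 chk.py 1
```

```text
chk 17.05 [0.5252 0.0555 0.1763] [ 0.4  0.3 -1.5]
chk 17.55 [0.5253 0.0556 0.1712] [ 0.3 -0.   2.2]
chk 17.55 [0.5253 0.0556 0.1712] [ 0.3 -0.   2.2]
chk 17.55 [0.5253 0.0556 0.1712] [ 0.3 -0.   2.2]
```

Light contact at block height, 26 mm above the floor, so something flat is under the teeth. I'll lift away and look.

```bash
python3 -m crank '{"travel":[[0,0,2],[0,0,4.5],[0,0,4.5],[-2,-7,4.5],[-3,-11,4.5]],"turn":[[0,0,0],[0,0,0],[0,0,0],[0,0,0],[0,0,0]],"gripper":[1,1,1,1,1]}' >/dev/null; python3 chk.py 1 
python3 -m crank '{"travel":[[-1,-4,0],[-2,-8,0],[-3,-11,0],[-3,-11,0],[-3,-11,0]],"turn":[[0,0,0],[0,0,0],[0,0,0],[0,0,0],[0,0,0]],"gripper":[1,1,1,1,1]}' >/dev/null; python3 chk.py 1
python3 - <<'E'
from h import *
f=bot.grab_frame('scene');g=bot.grab_frame('top')
a=cv2.resize(f['pixels'][185:295,250:360],(400,400),interpolation=2)
b=cv2.resize(g['pixels'][150:260,110:255],(400,303),interpolation=2)
c=np.zeros((400,800,3),np.uint8);c[:,:400]=a;c[:303,400:]=b
cv2.imwrite('pics/s6.png',cv2.convertScaleAbs(c[:,:,::-1],alpha=1.4))
E
```

```text
chk 18.05 [ 0.4983 -0.0411  0.2159] [ 1.4 -2.  -1.3]
chk 18.55 [ 0.4686 -0.1511  0.2159] [ 0.1  1.  -3. ]
```

View pics/s6.png

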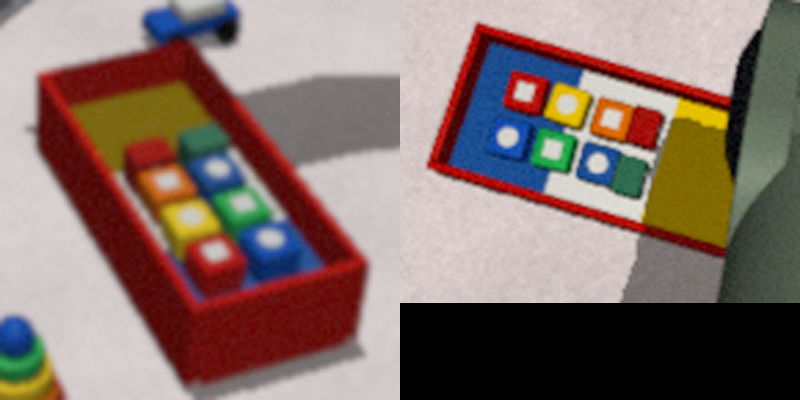

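It's already a single layer, in four rows of two: red/blue, yellow/green, orange/blue, then red and green on their sides nearest yellow (right panel (645,128), (630,175)). Now measuring the rows in bin coordinates.

```bash
cat > rows.py <<'E'
from h import *
B=np.array([.5199,.0376]);a=np.radians(-16);R=np.array([[np.cos(a),-np.sin(a)],[np.sin(a),np.cos(a)]])
def tobin(P): return np.round((P[:,:2]-B)@R*1000).astype(int)
def blobs(n,spec,z):
    f=bot.grab_frame(n)
    poly=np.array([[x,y] for x,y in ((-58,-133),(58,-133),(58,133),(-58,133))])/1000@R.T+B
    E=f["extrinsics"];p=np.c_[poly,np.full(4,.07)]@E[:3,:3].T+E[:3,3]
    uv=np.c_[f["fx"]*p[:,0]/p[:,2]+f["cx"],f["fy"]*p[:,1]/p[:,2]+f["cy"]].astype(np.int32)
    k=np.zeros((384,512),np.uint8);cv2.fillPoly(k,[uv],255)
    for name,lo,hi,zz in spec:
        m=mask(f,lo,hi)&k
        for c in cv2.findContours(m,cv2.RETR_EXTERNAL,cv2.CHAIN_APPROX_NONE)[0]:
            A=cv2.contourArea(c)
            if A<12: continue
            q=tobin(cast(f,c[:,0],zz or z)); mo=cv2.moments(c)
            print(n,name,A,"c",tobin(cast(f,[[mo["m10"]/A,mo["m01"]/A]],zz or z))[0],"x",q[:,0].min(),q[:,0].max(),"y",q[:,1].min(),q[:,1].max())
E
python3 - <<'E'
from rows import *
S=[("red",[172,130,50],[6,255,255],0),("orange",[9,150,90],[16,255,255],0),("yellow",[20,120,60],[35,255,255],0),("green",[55,90,40],[90,255,255],0),("blue",[98,120,40],[118,255,255],0),("white",[0,0,120],[179,50,255],0)]
blobs("top",S,.064); print(); blobs("scene",S,.064)
E
```

```text
top red 120.0 c [ 22 -26] x 6 39 y -39 -13
top red 16.5 c [-28 134] x -55 1 y 131 137
top red 165.5 c [22 84] x 5 39 y 65 102
top orange 150.0 c [21  4] x 5 37 y -12 20
top yellow 1138.5 c [ -6 -80] x -57 58 y -125 -47
top yellow 179.5 c [22 45] x 5 39 y 27 64
top green 114.0 c [-23 -25] x -39 -7 y -38 -12
top green 176.5 c [-20  45] x -37 -3 y 26 63
top blue 152.0 c [-20   4] x -37 -4 y -12 20
top blue 1021.0 c [-8 94] x -57 56 y 43 129
top white 32.0 c [-20   4] x -28 -11 y -4 12
top white 30.0 c [-19  46] x -27 -12 y 39 55
top white 29.5 c [-20  87] x -28 -13 y 79 96
top white 21.5 c [22  5] x 15 29 y -2 11
top white 23.5 c [23 46] x 15 30 y 39 54
top white 22.5 c [22 86] x 16 29 y 79 92
top white 511.5 c [-3 -2] x -58 56 y -47 42

scene red 139.0 c [ 31 105] x 6 57 y 71 128
scene red 71.0 c [ 23 -28] x 4 47 y -44 5
scene red 537.5 c [-33 -40] x -64 56 y -143 127
scene orange 105.5 c [23  6] x 5 42 y -14 33
scene yellow 138.0 c [27 50] x 5 49 y 28 80
scene yellow 386.5 c [  8 -72] x -42 52 y -104 -22
scene green 122.0 c [-15  50] x -34 3 y 27 77
scene green 57.0 c [-25 -30] x -42 -4 y -44 -16
scene blue 209.0 c [-18  98] x -41 14 y 70 122
scene blue 52.5 c [-11  12] x -33 2 y -15 31
scene white 13.5 c [22 84] x 15 29 y 77 91
scene white 17.0 c [-21  85] x -29 -14 y 77 93
scene white 14.5 c [-21  45] x -27 -13 y 37 52
scene white 13.0 c [-38  32] x -41 -35 y 9 55
scene white 14.5 c [-21   2] x -29 -14 y -6 11
```

Row centres are at y = 86, 46, 4 and -26. The last row is 34 mm high on its side, so teeth 29 mm up can draw it clear over the 26 mm row. Then I lower and rake it along the floor into yellow.

```bash
python3 -m crank '{"travel":[[1.1,4,0],[2.2,8,0],[3.3,12,0],[4.4,16,0],[5.2,19.1,0]],"turn":[[0,0,0],[0,0,0],[0,0,0],[0,0,0],[0,0,0]],"gripper":[1,1,1,1,1]}' >/dev/null; python3 chk.py 1 
python3 -m crank '{"travel":[[0,0,0],[0,0,-1],[0,0,-2.5],[0,0,-3.7],[0,0,-4]],"turn":[[0,0,0],[0,0,0],[0,0,0],[0,0,0],[0,0,0]],"gripper":[1,1,1,1,1]}' >/dev/null; python3 chk.py 1 &&
python3 -m crank '{"travel":[[0,0,0],[-0.1,-0.5,0],[-0.3,-1,0],[-0.4,-1.5,0],[-0.6,-2,0]],"turn":[[0,0,0],[0,0,0],[0,0,0],[0,0,0],[0,0,0]],"gripper":[1,1,1,1,1]}' >/dev/null; python3 chk.py 1 &&
python3 -m crank '{"travel":[[-0.1,-0.4,0],[-0.2,-0.8,0],[-0.3,-1.2,0],[-0.45,-1.6,0],[-0.5,-1.8,0]],"turn":[[0,0,0],[0,0,0],[0,0,0],[0,0,0],[0,0,0]],"gripper":[1,1,1,1,1]}' >/dev/null; python3 chk.py 1
python3 - <<'E'
from rows import *
o=bot.observe()['position']; print(tobin(o[None]))
S=[("red",[172,130,50],[6,255,255],0),("orange",[9,150,90],[16,255,255],0),("green",[55,90,40],[90,255,255],0),("white",[0,0,120],[179,50,255],0)]
blobs("top",S,.064); print(); blobs("scene",S,.064)
E
```

```text
chk 19.25 [0.5211 0.0437 0.2163] [-0.  -0.3 -2. ]
chk 19.75 [0.52   0.0394 0.1746] [-0.2 -0.2 -2.3]
chk 20.25 [0.5149 0.0196 0.1766] [ 0.1  0.4 -1. ]
chk 20.75 [0.5097 0.0017 0.1763] [ 0.7  0.9 -1.5]
[[  0 -37]]

scene red 139.0 c [ 32 106] x 8 57 y 73 128
scene red 46.5 c [ 31 -31] x 15 47 y -47 -18
scene red 248.5 c [-54  50] x -64 -43 y -52 127
scene red 68.5 c [  38 -125] x 10 56 y -143 -109
scene orange 13.5 c [26 22] x 11 37 y 17 27
scene green 129.5 c [-15  52] x -34 4 y 29 81
scene green 304.0 c [-19 -73] x -62 37 y -112 -22
scene green 34.5 c [  -9 -136] x -38 18 y -143 -128
```

```bash
python3 -m crank '{"travel":[[0,0,-0.1],[0,0,-0.2],[0,0,-0.3],[0,0,-0.4],[0,0,-0.5]],"turn":[[0,0,0],[0,0,0],[0,0,0],[0,0,0],[0,0,0]],"gripper":[1,1,1,1,1]}' >/dev/null; python3 chk.py 1 && 
python3 -m crank '{"travel":[[0,0,-0.1],[0,0,-0.2],[0,0,-0.3],[0,0,-0.4],[0,0,-0.5]],"turn":[[0,0,0],[0,0,0],[0,0,0],[0,0,0],[0,0,0]],"gripper":[1,1,1,1,1]}' >/dev/null && python3 chk.py 1 && 
python3 -m crank '{"travel":[[0,0,-0.3],[0,0,-0.6],[0,0,-0.9],[0,0,-1.2],[0,0,-1.5]],"turn":[[0,0,0],[0,0,0],[0,0,0],[0,0,0],[0,0,0]],"gripper":[1,1,1,1,1]}' >/dev/null && python3 chk.py 1
```

```text
chk 21.35 [0.5098 0.0022 0.1712] [0.3 0.4 1. ]
chk 21.85 [0.5105 0.0028 0.1673] [-5.2  2.7 23.8]
```

Something is still under the teeth, and I pressed on it harder than I meant to. I'll lift off and measure again.

```bash
python3 -m crank '{"travel":[[0,0,2],[0,0,5],[0,0,5],[-1,-3.5,5],[-2,-7,5]],"turn":[[0,0,0],[0,0,0],[0,0,0],[0,0,0],[0,0,0]],"gripper":[1,1,1,1,1]}' >/dev/null; python3 chk.py 1 
python3 -m crank '{"travel":[[-1,-4,0],[-2,-8,0],[-2.5,-9,0],[-2.5,-9,0],[-2.5,-9,0]],"turn":[[0,0,0],[0,0,0],[0,0,0],[0,0,0],[0,0,0]],"gripper":[1,1,1,1,1]}' >/dev/null; python3 chk.py 1
python3 - <<'E'
from rows import *
S=[("red",[172,130,50],[6,255,255],0),("orange",[9,150,90],[16,255,255],0),("yellow",[20,120,60],[35,255,255],0),("green",[55,90,40],[90,255,255],0),("blue",[98,120,40],[118,255,255],0),("white",[0,0,120],[179,50,255],0)]
blobs("top",S,.064); print(); blobs("scene",S,.064)
E
```

```text
chk 22.35 [ 0.4895 -0.0681  0.2158] [ 0.7 -1.  -1.4]
chk 22.85 [ 0.465 -0.157  0.216] [-0.  -0.3 -1.4]
top red 151.5 c [ 21 -58] x 5 38 y -74 -41
top red 163.5 c [22 84] x 5 39 y 65 102
top orange 152.0 c [21  4] x 5 37 y -13 20
top yellow 1000.0 c [ -5 -94] x -57 58 y -132 -47
top yellow 178.5 c [22 45] x 5 39 y 27 64
top green 122.0 c [-23 -58] x -39 -7 y -75 -44
top green 177.5 c [-20  45] x -37 -3 y 26 63
top blue 158.5 c [-21   3] x -37 -4 y -15 19
top blue 1024.5 c [-8 94] x -57 56 y 43 129
top white 30.0 c [-19  46] x -27 -12 y 39 55
top white 28.5 c [-20  87] x -28 -13 y 79 95
top white 23.5 c [23 46] x 15 30 y 39 54
top white 22.5 c [22 86] x 16 29 y 79 92
top white 1311.5 c [-2 -6] x -58 56 y -46 42

scene red 138.5 c [ 32 105] x 6 57 y 72 128
scene red 85.0 c [ 30 -39] x 5 47 y -68 -18
scene red 539.5 c [-33 -40] x -64 56 y -143 127
scene orange 43.5 c [26 13] x 6 42 y -12 33
scene yellow 141.0 c [27 50] x 5 49 y 27 80
scene yellow 16.0 c [-36 -29] x -43 -26 y -46 -20
scene yellow 185.5 c [ 10 -86] x -42 52 y -103 -51
scene green 121.0 c [-15  50] x -34 3 y 27 77
scene green 62.5 c [-14 -39] x -35 2 y -68 -22
scene blue 210.0 c [-18  98] x -41 14 y 70 122
scene blue 44.5 c [-12  15] x -33 2 y -10 31
scene white 13.5 c [22 84] x 15 29 y 77 91
scene white 16.0 c [-21  86] x -29 -14 y 77 93
scene white 14.5 c [-21  45] x -27 -13 y 37 52
scene white 15.5 c [50  4] x 42 54 y -10 62
scene white 14.5 c [-38  35] x -41 -35 y 9 70
scene white 14.5 c [-21   2] x -29 -14 y -6 11
```

The last row has toppled flat and now sits at y -75 to -41, already in yellow, with a 26 mm gap behind it. I'll enter the gap at y=-28, press lightly on the floor and rake.

```bash
python3 -m crank '{"travel":[[1.1,4,0],[2.2,8,0],[3.3,12,0],[4.4,16,0],[4.7,16.8,0]],"turn":[[0,0,0],[0,0,0],[0,0,0],[0,0,0],[0,0,0]],"gripper":[1,1,1,1,1]}' >/dev/null; python3 chk.py 1 
python3 -m crank '{"travel":[[0,0,0],[0,0,0],[0,0,-1.5],[0,0,-3],[0,0,-3.8]],"turn":[[0,0,0],[0,0,0],[0,0,0],[0,0,0],[0,0,0]],"gripper":[1,1,1,1,1]}' >/dev/null; python3 chk.py 1 &&
python3 -m crank '{"travel":[[0,0,-0.2],[0,0,-0.4],[0,0,-0.6],[0,0,-0.8],[0,0,-0.9]],"turn":[[0,0,0],[0,0,0],[0,0,0],[0,0,0],[0,0,0]],"gripper":[1,1,1,1,1]}' >/dev/null; python3 chk.py 0 &&
python3 -m crank '{"travel":[[0,0,-0.5],[0,0,-1],[0,0,-1.5],[0,0,-1.9],[0,0,-2.1]],"turn":[[0,0,0],[0,0,0],[0,0,0],[0,0,0],[0,0,0]],"gripper":[1,1,1,1,1]}' >/dev/null && python3 chk.py 0 &&
python3 -m crank '{"travel":[[0,0,-0.02],[0,0,-0.04],[0,0,-0.06],[0,0,-0.08],[0,0,-0.1]],"turn":[[0,0,0],[0,0,0],[0,0,0],[0,0,0],[0,0,0]],"gripper":[1,1,1,1,1]}' >/dev/null && python3 chk.py 0 &&
python3 -m crank '{"travel":[[0,0,-0.01],[0,0,-0.02],[0,0,-0.03],[0,0,-0.04],[0,0,-0.05]],"turn":[[0,0,0],[0,0,0],[0,0,0],[0,0,0],[0,0,0]],"gripper":[1,1,1,1,1]}' >/dev/null && python3 chk.py 0 &&
python3 -m crank '{"travel":[[0,0,-0.01],[0,0,-0.02],[0,0,-0.03],[0,0,-0.04],[0,0,-0.05]],"turn":[[0,0,0],[0,0,0],[0,0,0],[0,0,0],[0,0,0]],"gripper":[1,1,1,1,1]}' >/dev/null && python3 chk.py 0 &&
python3 -m crank '{"travel":[[0,0,-0.01],[0,0,-0.02],[0,0,-0.03],[0,0,-0.04],[0,0,-0.05]],"turn":[[0,0,0],[0,0,0],[0,0,0],[0,0,0],[0,0,0]],"gripper":[1,1,1,1,1]}' >/dev/null && python3 chk.py 0
```

```text
chk 23.45 [0.5125 0.0163 0.2162] [-0.5 -0.1 -2.1]
chk 23.95 [0.5112 0.0088 0.1774] [ 0.1  0.3 -1.7]
chk 24.45 [0.5119 0.0101 0.1694] [-0.2 -0.6 -1.8]
chk 24.95 [0.5116 0.0102 0.1477] [ 0.2 -0.1 -2.2]
chk 25.45 [0.5119 0.0102 0.1474] [-0.2 -0.5 -1.2]
chk 25.95 [0.5118 0.0102 0.1468] [-0.2  0.1 -1.4]
chk 26.45 [0.5118 0.0102 0.1463] [ 0.4  0.  -1.7]
chk 26.95 [0.5118 0.0101 0.1458] [ 0.3 -0.9 -2. ]
```

```bash
python3 -m crank '{"travel":[[0,0,-0.01],[0,0,-0.02],[0,0,-0.03],[0,0,-0.04],[0,0,-0.05]],"turn":[[0,0,0],[0,0,0],[0,0,0],[0,0,0],[0,0,0]],"gripper":[1,1,1,1,1]}' >/dev/null && python3 chk.py 0.5 &&
python3 -m crank '{"travel":[[0,0,-0.01],[0,0,-0.02],[0,0,-0.03],[0,0,-0.04],[0,0,-0.05]],"turn":[[0,0,0],[0,0,0],[0,0,0],[0,0,0],[0,0,0]],"gripper":[1,1,1,1,1]}' >/dev/null && python3 chk.py 0.5 &&
python3 -m crank '{"travel":[[0,0,-0.01],[0,0,-0.02],[0,0,-0.03],[0,0,-0.04],[0,0,-0.05]],"turn":[[0,0,0],[0,0,0],[0,0,0],[0,0,0],[0,0,0]],"gripper":[1,1,1,1,1]}' >/dev/null && python3 chk.py 0.5 &&
python3 -m crank '{"travel":[[0,0,-0.01],[0,0,-0.02],[0,0,-0.03],[0,0,-0.04],[0,0,-0.05]],"turn":[[0,0,0],[0,0,0],[0,0,0],[0,0,0],[0,0,0]],"gripper":[1,1,1,1,1]}' >/dev/null && python3 chk.py 0.5
```

```text
chk 27.45 [0.5119 0.0102 0.1453] [-0.8 -0.2 -0.7]
chk 27.95 [0.5119 0.0102 0.1449] [-1.4 -0.1  2.8]
```

4.5 N on the floor. Raking the first two blocks deeper into yellow.

```bash
python3 -m crank '{"travel":[[-0.15,-0.5,0],[-0.3,-1,0],[-0.4,-1.5,0],[-0.55,-2,0],[-0.7,-2.4,0]],"turn":[[0,0,0],[0,0,0],[0,0,0],[0,0,0],[0,0,0]],"gripper":[1,1,1,1,1]}' >/dev/null ; python3 chk.py 5 &&
python3 -m crank '{"travel":[[-0.15,-0.5,0],[-0.3,-1,0],[-0.4,-1.5,0],[-0.55,-1.9,0],[-0.6,-2.1,0]],"turn":[[0,0,0],[0,0,0],[0,0,0],[0,0,0],[0,0,0]],"gripper":[1,1,1,1,1]}' >/dev/null ; python3 chk.py 5
```

```text
chk 28.45 [ 0.5048 -0.0144  0.1448] [0.7 2.2 2.2]
chk 28.95 [ 0.4987 -0.0353  0.1448] [1.1 2.6 2.8]
```

```bash
python3 -m crank '{"travel":[[0.05,0.2,0.1],[0.05,0.2,2],[0.05,0.2,5],[0.05,0.2,7],[0.05,0.2,7]],"turn":[[0,0,0],[0,0,0],[0,0,0],[0,0,0],[0,0,0]],"gripper":[1,1,1,1,1]}' >/dev/null; python3 chk.py 1
python3 -m crank '{"travel":[[1.15,4,0],[2.3,8,0],[3.45,12,0],[4.6,16,0],[5.25,18.35,0]],"turn":[[0,0,0],[0,0,0],[0,0,0],[0,0,0],[0,0,0]],"gripper":[1,1,1,1,1]}' >/dev/null; python3 chk.py 1 
python3 -m crank '{"travel":[[0,0,0],[0,0,0],[0,0,0],[0,0,-1],[0,0,-2]],"turn":[[0,0,0],[0,0,0],[0,0,0],[0,0,0],[0,0,0]],"gripper":[1,1,1,1,1]}' >/dev/null; python3 chk.py 1 &&
python3 -m crank '{"travel":[[0,0,-0.5],[0,0,-1],[0,0,-1.5],[0,0,-2],[0,0,-2.2]],"turn":[[0,0,0],[0,0,0],[0,0,0],[0,0,0],[0,0,0]],"gripper":[1,1,1,1,1]}' >/dev/null; python3 chk.py 0 &&
python3 -m crank '{"travel":[[0,0,-0.1],[0,0,-0.2],[0,0,-0.3],[0,0,-0.4],[0,0,-0.5]],"turn":[[0,0,0],[0,0,0],[0,0,0],[0,0,0],[0,0,0]],"gripper":[1,1,1,1,1]}' >/dev/null; python3 chk.py 0; python3 -c "
from rows import *
print(tobin(bot.observe()['position'][None]))"
```

```text
chk 29.45 [ 0.5001 -0.0328  0.2168] [ 0.4  0.1 -2.1]
chk 29.95 [0.5514 0.1541 0.2134] [-0.9 -0.1 -1.3]
chk 30.45 [0.5518 0.1498 0.194 ] [-0.2  0.2 -1.2]
chk 30.95 [0.5517 0.1506 0.1723] [-0.2  0.3 -1.2]
chk 31.45 [0.5519 0.1507 0.1678] [ 0.8  0.7 -2. ]
[[  0 117]]
```

```bash
python3 -m crank '{"travel":[[0,0,-0.6],[0,0,-1.2],[0,0,-1.7],[0,0,-2],[0,0,-2.1]],"turn":[[0,0,0],[0,0,0],[0,0,0],[0,0,0],[0,0,0]],"gripper":[1,1,1,1,1]}' >/dev/null; python3 chk.py 0 &&
python3 -m crank '{"travel":[[0,0,0],[0,0,-0.02],[0,0,-0.03],[0,0,-0.04],[0,0,-0.05]],"turn":[[0,0,0],[0,0,0],[0,0,0],[0,0,0],[0,0,0]],"gripper":[1,1,1,1,1]}' >/dev/null && python3 chk.py 0.5 &&
python3 -m crank '{"travel":[[0,0,-0.01],[0,0,-0.02],[0,0,-0.03],[0,0,-0.04],[0,0,-0.05]],"turn":[[0,0,0],[0,0,0],[0,0,0],[0,0,0],[0,0,0]],"gripper":[1,1,1,1,1]}' >/dev/null && python3 chk.py 0.5 &&
python3 -m crank '{"travel":[[0,0,-0.01],[0,0,-0.02],[0,0,-0.03],[0,0,-0.04],[0,0,-0.05]],"turn":[[0,0,0],[0,0,0],[0,0,0],[0,0,0],[0,0,0]],"gripper":[1,1,1,1,1]}' >/dev/null && python3 chk.py 0.5 &&
python3 -m crank '{"travel":[[0,0,-0.01],[0,0,-0.02],[0,0,-0.03],[0,0,-0.04],[0,0,-0.05]],"turn":[[0,0,0],[0,0,0],[0,0,0],[0,0,0],[0,0,0]],"gripper":[1,1,1,1,1]}' >/dev/null && python3 chk.py 0.5
```

```text
chk 31.95 [0.5516 0.1506 0.1463] [-0.2  0.4 -1.7]
chk 32.45 [0.5519 0.1506 0.1464] [ 0.1 -0.1 -1.8]
chk 32.95 [0.5518 0.1507 0.1458] [ 0.4 -0.1 -0.9]
chk 33.45 [0.5518 0.1507 0.1453] [-0.5 -0.2 -0.4]
chk 33.95 [0.5519 0.1507 0.1449] [-1.2 -0.2  2.5]
```

```bash
python3 -m crank '{"travel":[[-0.1,-0.3,0],[-0.2,-0.7,0],[-0.3,-1.1,0],[-0.4,-1.4,0],[-0.5,-1.7,0]],"turn":[[0,0,0],[0,0,0],[0,0,0],[0,0,0],[0,0,0]],"gripper":[1,1,1,1,1]}' >/dev/null ; python3 chk.py 5 &&
python3 -m crank '{"travel":[[-0.1,-0.3,0],[-0.2,-0.6,0],[-0.25,-0.9,0],[-0.35,-1.2,0],[-0.35,-1.3,0]],"turn":[[0,0,0],[0,0,0],[0,0,0],[0,0,0],[0,0,0]],"gripper":[1,1,1,1,1]}' >/dev/null ; python3 chk.py 5
python3 -m crank '{"travel":[[0.05,0.2,0.1],[0.05,0.2,2],[0.05,0.2,5],[0.05,0.2,8],[0.05,0.2,11.9]],"turn":[[0,0,0],[0,0,0],[0,0,0],[0,0,0],[0,0,0]],"gripper":[1,1,1,1,1]}' >/dev/null; python3 chk.py 1
python3 -m crank '{"travel":[[-0.5,-4,0],[-1,-8,0],[-1.5,-12,0],[-2,-16,0],[-2.5,-20,0]],"turn":[[0,0,2],[0,0,6],[0,0,10],[0,0,14],[0,0,18]],"gripper":[1,1,1,1,1]}' >/dev/null; python3 chk.py 1
python3 -m crank '{"travel":[[-0.4,-4,0],[-0.8,-8,0],[-1.1,-12,0],[-1.4,-16,0],[-1.4,-16,0]],"turn":[[0,0,6],[0,0,10],[0,0,14],[0,0,15.7],[0,0,15.7]],"gripper":[1,1,1,1,1]}'
python3 - <<'E'
from rows import *
f=bot.grab_frame('scene');g=bot.grab_frame('top')
a=cv2.resize(f['pixels'][185:295,250:360],(400,400),interpolation=2)
b=cv2.resize(g['pixels'][150:260,110:255],(400,303),interpolation=2)
c=np.zeros((400,800,3),np.uint8);c[:,:400]=a;c[:303,400:]=b
cv2.imwrite('pics/s7.png',cv2.convertScaleAbs(c[:,:,::-1],alpha=1.4))
S=[("red",[172,130,50],[6,255,255],0),("orange",[9,150,90],[16,255,255],0),("yellow",[20,120,60],[35,255,255],0),("green",[55,90,40],[90,255,255],0),("blue",[98,120,40],[118,255,255],0),("white",[0,0,120],[179,50,255],0)]
blobs("top",S,.064); print(bot.observe()['tool_rot'])
E
```

```text
chk 34.45 [0.5469 0.1334 0.1449] [1.2 2.7 1.9]
chk 34.95 [0.5432 0.1203 0.1448] [-0.1  3.9  3.1]
chk 35.45 [0.5428 0.1221 0.2638] [ 0.4 -0.2 -2. ]
chk 35.95 [ 0.5179 -0.0791  0.2635] [ 0.7 -0.5 -1.6]
clock: 36.45
position: [0.5028, -0.243, 0.2631]
tool_rot: [3.141, 0.003, 0.303]
force: [-0.4, 0.2, -1.8]
grip_width: 0.0187
finger_force: 98.9
top red 146.5 c [ 21 -98] x 5 38 y -114 -82
top red 147.0 c [21 64] x 4 37 y 49 79
top red 59.0 c [  6 134] x -57 57 y 131 137
top orange 158.0 c [21 -5] x 5 37 y -21 12
top yellow 1552.5 c [  0 -90] x -57 58 y -133 -47
top yellow 165.0 c [22 30] x 5 39 y 13 46
top green 149.0 c [-24 -99] x -39 -8 y -115 -83
top green 164.5 c [-21  30] x -38 -5 y 13 46
top blue 160.5 c [-21  -5] x -37 -5 y -22 12
top blue 1265.5 c [-5 91] x -57 56 y 43 129
top white 35.0 c [-23 -98] x -31 -14 y -106 -89
top white 32.0 c [-20  -4] x -28 -12 y -12 5
top white 29.5 c [-21  30] x -29 -13 y 22 38
top white 24.0 c [ 22 -98] x 15 29 y -106 -91
top white 24.0 c [-21  64] x -28 -15 y 57 71
top white 21.0 c [22 -4] x 15 28 y -10 3
top white 22.0 c [23 30] x 15 29 y 23 37
top white 22.0 c [21 64] x 14 28 y 58 71
top white 736.5 c [ -2 -14] x -58 56 y -46 42
[-3.14060597e+00  8.85689556e-04  3.08552073e-01]
```

View pics/s7.png

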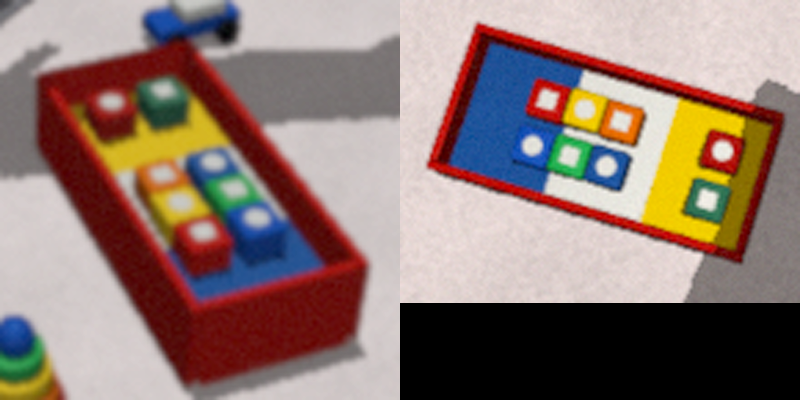

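The picture shows two blocks in yellow (right panel (722,150), (707,200)), four in white and two in blue (548,100), (533,147), all flat. The measured centres (y 64, 30, -5 and -98) are well inside the bands. Now hanging the rake back.

```bash
python3 chk.py 1; python3 -m crank '{"travel":[[0,-2,0],[0,-4,0],[0,-5.5,0],[0,-6.2,0],[0,-6.4,0]],"turn":[[0,0,0],[0,0,0],[0,0,0],[0,0,0],[0,0,0]],"gripper":[1,1,1,1,1]}' >/dev/null
python3 -m crank '{"travel":[[0,0,0],[0,0,0],[0,0,0],[0,0,0],[0,0,0]],"turn":[[0,0,0],[0,0,0],[0,0,0],[0,0,0],[0,0,0]],"gripper":[1,1,1,1,1]}'
```

```text
chk 36.6 [ 0.5045 -0.2369  0.2634] [-0.1  0.1 -0.9]
clock: 37.6
position: [0.5049, -0.3011, 0.2638]
tool_rot: [-3.142, -0.0, 0.309]
force: [-0.1, 0.6, -2.0]
grip_width: 0.0187
finger_force: 98.6
```

```bash
python3 -m crank '{"travel":[[-0.53,-0.75,0],[-0.53,-0.75,0],[-0.53,-0.75,0],[-0.53,-0.75,-1.5],[-0.53,-0.75,-3]],"turn":[[0,0,0],[0,0,0],[0,0,0],[0,0,0],[0,0,0]],"gripper":[1,1,1,1,1]}' >/dev/null; python3 chk.py 1 &&
python3 -m crank '{"travel":[[0,0,-0.6],[0,0,-1.2],[0,0,-1.8],[0,0,-2.4],[0,0,-3]],"turn":[[0,0,0],[0,0,0],[0,0,0],[0,0,0],[0,0,0]],"gripper":[1,1,1,1,1]}' >/dev/null; python3 chk.py 1 &&
python3 -m crank '{"travel":[[0,0,-0.6],[0,0,-1.2],[0,0,-1.8],[0,0,-2.4],[0,0,-3]],"turn":[[0,0,0],[0,0,0],[0,0,0],[0,0,0],[0,0,0]],"gripper":[1,1,1,1,1]}' >/dev/null; python3 chk.py 1 &&
python3 -m crank '{"travel":[[0,0,-0.6],[0,0,-1.2],[0,0,-1.8],[0,0,-2.4],[0,0,-3]],"turn":[[0,0,0],[0,0,0],[0,0,0],[0,0,0],[0,0,0]],"gripper":[1,1,1,1,1]}' >/dev/null; python3 chk.py 1 &&
python3 -m crank '{"travel":[[0,0,-0.2],[0,0,-0.4],[0,0,-0.6],[0,0,-0.7],[0,0,-0.75]],"turn":[[0,0,0],[0,0,0],[0,0,0],[0,0,0],[0,0,0]],"gripper":[1,1,1,1,1]}' >/dev/null; python3 chk.py 1
```

```text
chk 38.1 [ 0.4997 -0.3089  0.2337] [-0.1  0.  -2. ]
chk 38.6 [ 0.4997 -0.3089  0.2036] [-1.1 -0.8 -1.1]
chk 39.1 [ 0.4996 -0.3089  0.1733] [-0.4  0.1 -1.6]
chk 39.6 [ 0.4995 -0.3089  0.1433] [-0.1 -1.2 -1.5]
chk 40.1 [ 0.4995 -0.3089  0.1363] [-0.6  0.9 -2.1]
```

```bash
python3 -m crank '{"travel":[[0,0,-0.02],[0,0,-0.04],[0,0,-0.06],[0,0,-0.08],[0,0,-0.1]],"turn":[[0,0,0],[0,0,0],[0,0,0],[0,0,0],[0,0,0]],"gripper":[1,1,1,1,1]}' >/dev/null; python3 chk.py 1 &&
python3 -m crank '{"travel":[[0,0,-0.02],[0,0,-0.04],[0,0,-0.06],[0,0,-0.08],[0,0,-0.1]],"turn":[[0,0,0],[0,0,0],[0,0,0],[0,0,0],[0,0,0]],"gripper":[1,1,1,1,1]}' >/dev/null; python3 chk.py 1 &&
python3 -m crank '{"travel":[[0,0,-0.02],[0,0,-0.04],[0,0,-0.06],[0,0,-0.08],[0,0,-0.1]],"turn":[[0,0,0],[0,0,0],[0,0,0],[0,0,0],[0,0,0]],"gripper":[1,1,1,1,1]}' >/dev/null; python3 chk.py 1
```

```text
chk 40.6 [ 0.4995 -0.3089  0.1353] [-1.   0.1 -1.4]
chk 41.1 [ 0.4995 -0.3089  0.1343] [-0.9  0.7  1.1]
chk 41.1 [ 0.4995 -0.3089  0.1343] [-0.9  0.7  1.1]
```

The collar is seated on the rim at the expected height. Release and retreat straight up.

```bash
python3 -m crank '{"travel":[[0,0,0],[0,0,0],[0,0,0],[0,0,0],[0,0,0]],"turn":[[0,0,0],[0,0,0],[0,0,0],[0,0,0],[0,0,0]],"gripper":[0.6,0.3,0,0,0]}' 
python3 -m crank '{"travel":[[0,0,1],[0,0,3],[0,0,6],[0,0,9],[0,0,12]],"turn":[[0,0,0],[0,0,0],[0,0,0],[0,0,0],[0,0,0]],"gripper":[0,0,0,0,0]}'
python3 -m crank '{"travel":[[-3,-3,0],[-6,-6,0],[-9,-9,0],[-12,-12,0],[-14,-14,0]],"turn":[[0,0,0],[0,0,0],[0,0,0],[0,0,0],[0,0,0]],"gripper":[0,0,0,0,0]}'
python3 - <<'E'
from rows import *
f=bot.grab_frame("top")
m=mask(f,[8,70,90],[25,255,255],(310,185,360,235)); print("handle",rect(cast(f,biggest(m),.184)))
m=mask(f,[40,90,100],[85,255,255],(290,170,360,260)); print("collar",rect(cast(f,cv2.findNonZero(m)[:,0],.108)))
blobs("top",[("white",[0,0,120],[179,50,255],0)],.064)
E
```

```text
clock: 41.6
position: [0.4995, -0.3089, 0.1343]
tool_rot: [3.142, -0.0, 0.309]
force: [-1.1, -0.3, -0.6]
grip_width: 0.0856
finger_force: 0.0
clock: 42.1
position: [0.4994, -0.3088, 0.2563]
tool_rot: [3.141, -0.0, 0.309]
force: [0.5, -0.4, 0.3]
grip_width: 0.0854
finger_force: 0.0
clock: 42.6
position: [0.357, -0.4509, 0.2552]
tool_rot: [3.141, 0.0, 0.307]
force: [0.8, -0.6, 0.3]
grip_width: 0.0854
finger_force: 0.0
handle (array([ 497.7, -307.6]), array([33.7, 17.6]), 17.54)
collar (array([ 497.6, -307.7]), array([133.2,  15. ]), 17.9)
top white 26.0 c [-23 -98] x -30 -16 y -105 -91
top white 30.0 c [-20  -3] x -28 -12 y -12 5
top white 28.5 c [-21  30] x -28 -13 y 22 38
top white 24.5 c [ 22 -98] x 15 29 y -106 -90
top white 25.0 c [-21  64] x -28 -15 y 56 71
top white 21.5 c [22 -4] x 15 28 y -10 3
top white 22.0 c [23 30] x 15 29 y 23 37
top white 22.0 c [21 64] x 14 28 y 58 71
top white 684.5 c [ -3 -15] x -58 55 y -46 41
```

The rake hangs upright as it did at the start, and the blocks haven't moved since the last look.

```bash
python3 -c "
from workcell import bot
print(bot.job_done())"
```

```text
the job is handed in; nothing more can be done
None
```

I handed the job in with the blocks in a single layer (2 yellow, 4 white, 2 blue) and the rake hung back in its holder. The two floor strokes pressed about 4 to 5 N, but the top blocks had to be skimmed off with the teeth above the floor, and the rake once pressed down on blocks at about 25 N.

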